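# Nudge the pump slide home against its hidden stop with a drift

## Robot

A 6-joint arm with a two-finger parallel gripper is mounted at the origin on the work surface. World frame = base frame: x ahead of the robot, y to its left, z up, the work surface at z = 0. Lengths are in mm, angles in rad, forces in N, time in s.
With the tool pointing down it reaches from about 275 to 1000 mm from the base axis. Payload 8.4 kg.
Tool frame: the origin (TCP) lies at the very end of the fingers, on their centre line; the grasp point (between the pads) lies 19 mm behind it; z points along the fingers, y is the direction in which the jaws open and shut (so a half turn about z gives the same grasp; the last joint's range is limited). The gripper opens to 85 mm and grips with 20 to 120 N. Pads are 22 mm wide; open, the fingers measure 114 mm over their backs; the gripper's body (76 mm by 85 mm) begins 54 mm behind the grasp point. The pads swing forward as they close: fully open they stand 13 mm farther back than shut.
Start: joints at [-1.128, 0.353, 1.633, -0, 1.155, -0.002], TCP at [268.922, -564.189, 231.281] pointing down, gripper open.
Joint ranges: [-2.63, 2.63], [-0.92, 2.1], [0.06, 2.66], [-1.3, 4.44], [0, 2.69], [-3.02, 3.02]. Speed limits (rad/s): [2.22, 2.22, 2.79, 3.14, 3.14, 3.14].

## Interface

Orientations are given as [roll, pitch, yaw] about the fixed x, y, z axes, in that order (R = Rz(yaw) Ry(pitch) Rx(roll)).
In Python, from rig import r gives the robot as it stands.
- The arm moves only by the tool move_arm, never from a script. Its argument "increments" is a list of rows, each an object of numbers: "tx", "ty", "tz": the shift along the tool's x, y, z in cm; "rx", "ry", "rz": the turn, a rotation vector about the tool's x, y, z in degrees; "gripper": the gripper's target within -1 to 1 (fully open at 1, half-way at 0, shut at -1). A call has 1 to 12 rows; each row shifts and turns the commanded pose from where the row before left it, along the tool's axes as they then stand; what a row does not reach is not made up. A row lasts 1/10 s, in which the tool goes at most 50 mm and 8.59 degrees, less where a joint would pass 70% of its speed; a pose out of reach is approached as far as the arm can. A call is refused whole if a number of a shift passes 5 or a number of a turn 8.59, either way. A call with a gripper value outside its range is refused whole. The fingers move at their own pace and stop on an object; "squeeze" is the grip in N (left out, the last holds). Time passes only in rows, so rows that do not move let the fingers close. It gives the time, the measured TCP pose, the force and the opening at its end, in the units of the state.
- r.sense(): the state, without advancing time (a new reading comes with each control period).
- r.grab_frame(name): name is "side" or "top"; returns (picture, depth): 384x512x3 uint8, red, green, blue; 384x512 float32, mm along the optical axis (not along the pixel's ray), 0 where there is no reading.
- r.camera_model(name): a dict with "fx", "fy", "cx", "cy" (pixels), "R" (3x3) and "t" (3): a world point X has camera coordinates R X + t. Camera axes: x right, y down, z forward; pixel columns grow to the right and rows downward; lengths in mm; the calibration is good to about 2 mm. A picture is of the moment at which its call begins. camera_model takes no time and is no camera call.
- r.sign_off(): hands the job in, once; it reports no verdict.
Trained networks look in the newest picture that a camera, given by its name, has taken for a name from the list of things; names that differ only in an ending like _2 or _b are one class to them, and where a whole thing is asked for, a point or a joint stands for the part that bears it (a point fixed in the world has none). Each returns a list of dicts, best first, with "confidence" (0 to 1); they miss things now and then, are a little off and sometimes report something else, mostly with a low value. They report only what shows in the picture. A call takes as long as a camera call. They do not tell look-alikes from the thing itself.
- r.cut_out(query, camera): "mask" (384x512 bool, what is visible of it) and "bbox" ([left, top, right, bottom] in pixels, round what is visible of it).
- r.place_of(query, camera): "location" ([row, column] in pixels: a listed point, or the origin of a listed thing).
The state is a dict: "clock": time; "qpos": joint angles; "qvel": joint speeds; "joint_efforts": joint torques, N m; "eef_pos": TCP position; "tcp_rot": TCP orientation; "contact_force": force on the tool from outside, world axes, zero at the start; "wrist_torque": the same for the moment, N m; "opening": opening from 0.0 (shut) to 1.0 (fully open).
Only numpy, scipy, OpenCV 4.12 (cv2) and the standard library are available. Lean on these libraries where they do the work, as an engineer would, in place of code of your own. Each camera call takes 0.05 s, during which the arm holds its last target. There are 200 camera calls.

## Task

Take the aluminium drift out of its stand and, with its foot, gently nudge the steel slide along the channel of the green pump body until the slide just rests against the stop hidden inside its roofed end; the stop is only lightly clamped and must not be shoved out of its setting. Touch the slide only with the drift, leave the other things on the bench alone, and finally put the drift back in its stand.

Things in the scene. Friction and masses are not known exactly. Their poses are not given: they have to be found in the camera images.
- housing: green pump body bolted to the bench, 220 long (x) x 90 wide x 55 high (boss and bolt heads on its roof to 68); two bolted feet stick out 19 each side at x = -60. Origin under its centre on the bench, x along its channel. Channel 42 wide, floor 15 and wall tops 45 above the bench. Half x -110 to 0 is open above and at its end; half x 0 to 110 is a roofed tunnel, closed at its far end.
- tunnel_mouth (a point): middle of the channel floor where the tunnel begins (x = 0 of the pump body, same axes, 15 above the bench). In the tunnel, unseen and not measured, a stop block stands across the channel, its near face 50 to 85 beyond this point, different each time. Friction holds it: at about 15 N it yields and slides off along +x and stays there; over 2 mm spoils its setting.
- slide: steel slide block 90 long (x) x 40 wide x 28 high, 0.23 to 0.43 kg, lying in the channel (1 mm play each side), front end already in the tunnel mouth. Origin under its centre, x along the channel into the tunnel. Its flat rear face (x = -45) is pushed; that face is still outside the tunnel when the slide is home. Drags with about 1 to 4 N and stays where it is left.
- drift_grip (a point): centre of the grip of the aluminium drift, a straight upright bar 118 long, 0.19 kg: upper part (grip) 30 x 30 square and 68 long (this point at its middle, 34 below the top end), lower part (shank) 16 x 16 square and 50 long. z points up the bar; x and y are square to the flats.
- drift_foot (a point): centre of the flat foot of the drift, the lower end of its shank, 84 below drift_grip; same axes.
- stand_hole0 (a point): centre of the mouth of the square hole (20 x 20, right through, chamfered mouth) in the grey drift stand, a fixed block 70 x 70 x 60 high; this point is on its top face, z up, x and y along its sides. The drift hangs in it: shank down the hole, shoulder of the grip resting on the top face, foot 50 below this point.
- cover: loose round green pump cover with three lugs, 108 across, 34 high, on the bench; bystander. The cover and the stand can be either side of the pump body.
- sleeve: loose steel sleeve, 44 diameter, 40 high, bystander
- piston: loose steel piston, 34 diameter, 32 high, on the bench beside the pump body, bystander
- plug: loose brass plug, 32 diameter, 30 high, on the bench beside the pump body, bystander
- wrench: loose wrench lying flat, 140 long, bystander
Mind the look-alikes: they are no part of the job. Leave any blue look-alike of the part that bears drift_grip alone. Leave any red look-alike of the part that bears stand_hole0 alone.

How it is judged:
By the outcome, as a careful person would: the job done as asked, in the order asked, and still so for the second after the job is handed in, with the robot touching nothing.
It also fails if it takes over 61 s, if anything falls off the work surface, if the arm or the gripper's body presses on something with over 40 N, if the wrist force passes 120 N, or if a joint passes its speed limit or range.

## Working session

There is one attempt and no reset: what is moved stays moved. The work goes in short steps, Python scripts to look and compute and a tool call to move; the robot and the scene stay as the last step left them, time stands still between calls to the robot, and variables do not carry over. Pictures are saved under pics/ and viewed, about 8 in all and at most 12, crops included, and the job is handed in when it is done.

Besides the shell and the picture viewer there is one more tool, called after "Request:" by a JSON object that holds its "op" and its "data". move_arm: Moves the arm, as the interface text tells. Its arguments: {"type":"object","properties":{"increments":{"type":"array","items":{"type":"object","properties":{"tx":{"type":"number"},"ty":{"type":"number"},"tz":{"type":"number"},"rx":{"type":"number"},"ry":{"type":"number"},"rz":{"type":"number"},"gripper":{"type":"number"}}}},"squeeze":{"type":"number"}},"required":["increments"]}

```bash
mkdir -p pics; ls
cat > h.py <<'E'
import numpy as np, cv2
from rig import r
def unproj(cam,row,col,depth=None,z=None):
    m=r.camera_model(cam);R=np.array(m['R']);t=np.array(m['t'])
    d=np.array([(col-m['cx'])/m['fx'],(row-m['cy'])/m['fy'],1.])
    C=-R.T@t; w=R.T@d
    if z is not None: return C+w*(z-C[2])/w[2]
    return C+w*depth
def proj(cam,X):
    m=r.camera_model(cam);c=np.array(m['R'])@np.array(X,float)+np.array(m['t'])
    return m['cy']+m['fy']*c[1]/c[2], m['cx']+m['fx']*c[0]/c[2]
def cloud(cam,D):
    m=r.camera_model(cam);R=np.array(m['R']);t=np.array(m['t'])
    v,u=np.mgrid[:384,:512]
    P=np.stack([(u-m['cx'])/m['fx']*D,(v-m['cy'])/m['fy']*D,D],-1)-t
    P=P@R; P[D==0]=np.nan
    return P
E
python3 - <<'E'
from h import *
s=r.sense();print(s)
for c in('top','side'):
    I,D=r.grab_frame(c);cv2.imwrite(f'pics/{c}0.png',cv2.resize(I[:,:,::-1],(800,600),interpolation=cv2.INTER_CUBIC));np.savez(f'{c}0.npz',I=I,D=D)
    m=r.camera_model(c);print(c,m['fx'],np.round(-np.array(m['R']).T@np.array(m['t'])))
    for q in('housing','tunnel_mouth','slide','drift_grip','drift_foot','stand_hole0'):
        for o in r.place_of(q,c)[:3]:
            a,b=o['location'];d=D[int(min(383,max(0,a))),int(min(511,max(0,b)))]
            print(q,round(o['confidence'],2),np.round([a,b]),np.round(unproj(c,a,b,d)))
E
```

```text
pics
{'clock': 0.0, 'qpos': array([-1.12840390e+00,  3.53673700e-01,  1.63418590e+00,  1.89222604e-05,
        1.15521701e+00, -2.40151770e-03]), 'qvel': array([-0.00039011, -0.00028608, -0.00071541, -0.00037019, -0.00114942,
        0.00080238]), 'joint_efforts': array([ 7.24816236e-04, -6.05255198e+01, -3.42067373e+01,  6.43444560e-05,
        9.42718587e-03,  2.41842957e-05]), 'eef_pos': array([ 268.7041659 , -563.71997744,  230.52359079]), 'tcp_rot': array([-3.14010874e+00, -2.08639899e-05,  4.44786272e-01]), 'contact_force': array([-0.40751303,  0.9063422 ,  0.13086802]), 'wrist_torque': array([0.01238664, 0.03662752, 0.01848563]), 'opening': 1.0007265174244688}
top 471.8649665308314 [ 390.  -65. 1279.]
housing 0.56 [151. 218.] [590.  20.  41.]
tunnel_mouth 0.68 [154. 223.] [584.   5.  37.]
slide 0.87 [161. 221.] [565.  10.  41.]
drift_grip 0.76 [216. 341.] [ 419. -287.  128.]
drift_grip 0.48 [208. 382.] [ 440. -391.  120.]
drift_foot 0.63 [212. 373.] [ 430. -380.   73.]
drift_foot 0.47 [201. 136.] [458. 235.  35.]
stand_hole0 0.9 [216. 337.] [ 417. -278.  129.]
stand_hole0 0.88 [265. 348.] [ 291. -331.   -2.]
side 354.9377525245194 [302. 520. 703.]
housing 0.96 [221. 205.] [579.  41.  44.]
tunnel_mouth 0.61 [220. 202.] [587.  38.  40.]
slide 0.98 [221. 218.] [549.  31.  42.]
drift_grip 0.58 [136. 302.] [ 417. -272.  108.]
drift_grip 0.53 [117. 306.] [ 426. -381.   97.]
stand_hole0 0.8 [149. 304.] [ 408. -278.   58.]
```

View pics/top0.png

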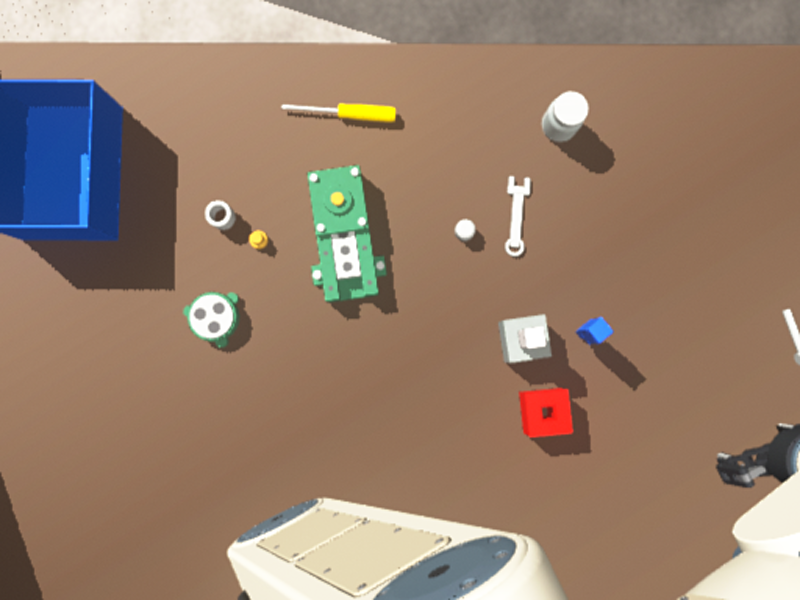

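View pics/side0.png

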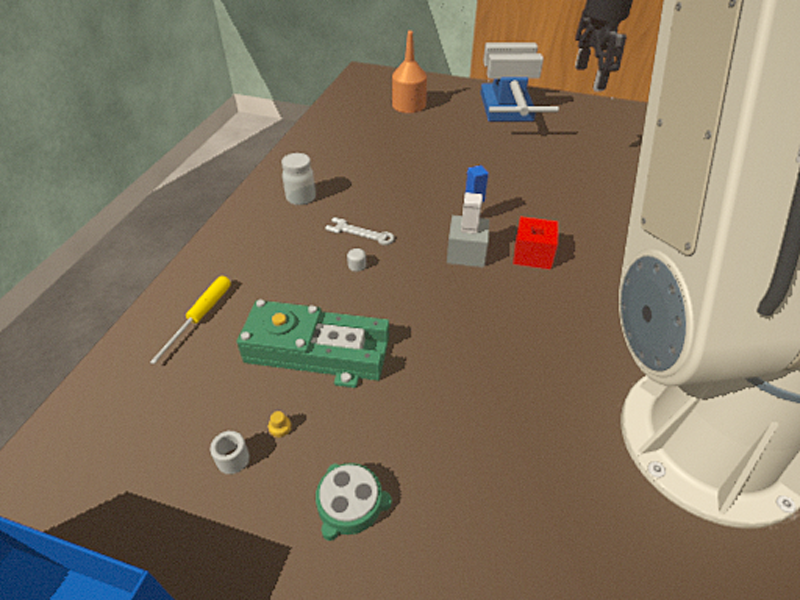

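The top view shows the grey stand with the aluminium drift at (525,338), the blue look-alike at (595,330), the red stand at (547,412), and the pump body at (345,235) with its open end toward the robot. The side view agrees. Next I'll measure them from depth.

Run:
```python
from h import *
def rect(P,name):
    P=P[:,:2].astype(np.float32)
    (c,s,a)=cv2.minAreaRect(P);print(name,len(P),np.round(c,1),np.round(s,1),round(a,1), 'mean',np.round(P.mean(0),1))
for cam in('top','side'):
    d=np.load(f'{cam}0.npz');I=d['I'].astype(int);P=cloud(cam,d['D'])
    x,y,z=P[...,0],P[...,1],P[...,2]
    st=(abs(x-415)<60)&(abs(y+280)<60)
    gry=(I.max(-1)-I.min(-1)<50)
    rect(P[st&(z>118)&gry],'drift top z%.1f'%np.nanmedian(z[st&(z>118)&gry]))
    rect(P[st&(abs(z-60)<5)&gry],'stand top z%.1f'%np.nanmedian(z[st&(abs(z-60)<5)&gry]))
    ho=(abs(x-580)<150)&(abs(y-20)<80)
    grn=(I[...,1]>I[...,0]+30)
    for n,lo,hi in(('roof',51,59),('walls',41,49)):
        k=ho&grn&(z>lo)&(z<hi);rect(P[k],n+' z%.1f'%np.median(z[k]))
    k=ho&(z>35)&grn; rect(P[k],'all')
    k=ho&gry&(z>35)&(z<48)&(x<590); rect(P[k],'slide z%.1f'%np.median(z[k]))
    k=ho&(z>10)&(z<20)&(abs(y-12)<30);rect(P[k],'floor')
I,D=np.load('top0.npz')['I'],np.load('top0.npz')['D']
J=np.load('side0.npz')['I']
a=cv2.resize(I[95:215,185:265,::-1],(400,600),interpolation=cv2.INTER_CUBIC)
b=cv2.resize(I[185:245,310:350,::-1],(400,600),interpolation=cv2.INTER_CUBIC)
cv2.imwrite('pics/crop1.png',np.hstack([a,b]))
```

```text
drift top z127.0 161 [ 420.  -290.9] [30.3 30.7] 7.0 mean [ 420.1 -290.1]
stand top z60.0 518 [ 420.1 -290.8] [69.8 70.5] 8.3 mean [ 419.6 -288. ]
roof z54.5 997 [601.  17.] [211.3  89.5] 8.8 mean [649.6  25. ]
walls z44.6 668 [596.9  17. ] [219.6  89.6] 9.1 mean [546.8   8.8]
all 1987 [597.   16.7] [219.9  90. ] 8.8 mean [610.   18.5]
slide z42.5 444 [542.1   8.2] [103.7  90.1] 8.8 mean [554.6  10.5]
floor 200 [538.7  -2.5] [ 48.4 121.8] 78.7 mean [507.3   3.9]
drift top z127.1 100 [ 422.  -286.2] [30.1 32.4] 12.0 mean [ 420.9 -283.2]
stand top z59.8 304 [ 421.7 -287.7] [70.  72.8] 9.1 mean [ 420.1 -279.2]
roof z54.9 893 [651.1  29.4] [108.8  90. ] 8.8 mean [648.6  33.6]
walls z44.8 750 [596.7  21. ] [217.7  90.7] 9.0 mean [552.2  22. ]
all 2001 [596.7  21. ] [218.8  90.7] 9.0 mean [606.1  31. ]
slide z43.1 597 [542.4  11.5] [108.2  91.9] 8.7 mean [548.1  17.3]
floor 122 [506.3  10.6] [36.3 56. ] 8.2 mean [506.7  -4.2]
```

View pics/crop1.png

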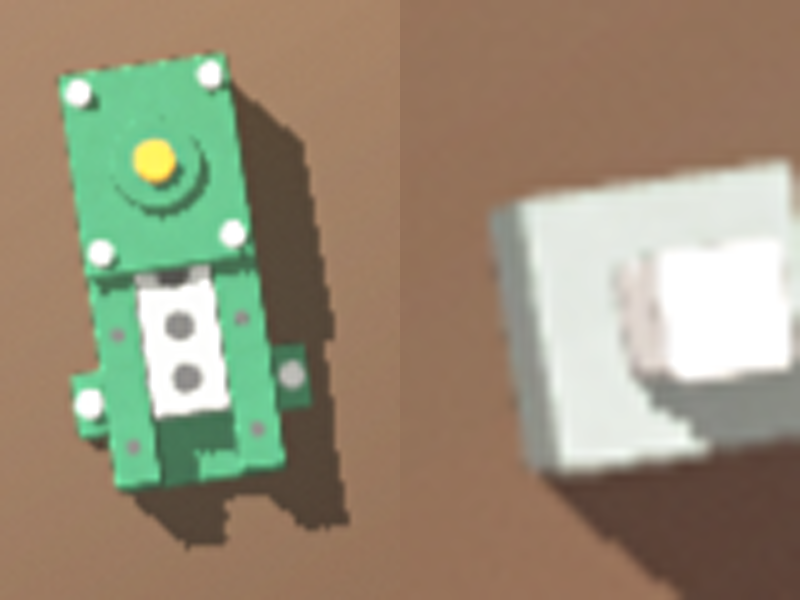

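The crop shows the slide's rear face about 35 mm in from the open end, with the drift hanging square in the stand. I'll move above the drift, then check the gripper against both cameras, because they disagree by about 3 mm in y.

Request:
{"op": "move_arm", "data": {"increments": [{"tx": 2.56, "ty": -1.82, "gripper": 1}, {"tx": 2.56, "ty": -1.82}, {"tx": 2.56, "ty": -1.82}, {"tx": 2.56, "ty": -1.82}, {"tx": 2.56, "ty": -1.82}, {"tx": 2.56, "ty": -1.82}, {"tx": 2.56, "ty": -1.82}, {"tx": 2.56, "ty": -1.82}, {"tx": 2.56, "ty": -1.82}, {"tx": 2.56, "ty": -1.82}]}}

```text
invalid input
```

Request:
{"op": "move_arm", "data": {"increments": [{"rz": -8.15}, {"rz": -8.15}, {"rz": -8.15}, {"rz": -8.15}, {"rz": -8.15}, {"rz": -8.15}, {"rz": -8.15}, {"rz": -8.15}, {"rz": -8.15}, {"tz": 1}, {"tz": 0}]}}

```text
invalid input
```

```bash
cat >> h.py <<'E'
from scipy.spatial.transform import Rotation as Ro
def togo(target,yaw=None):
    s=r.sense();R=Ro.from_euler('xyz',s['tcp_rot'])
    d=R.as_matrix().T@(np.array(target,float)-s['eef_pos'])/10
    print('t',round(s['clock'],2),'pos',np.round(s['eef_pos'],1),'rot deg',np.round(np.degrees(s['tcp_rot']),2),'F',np.round(s['contact_force'],1),'open',round(s['opening'],3))
    print('tool shift cm',np.round(d,2), end=' ')
    if yaw is not None:
        T=Ro.from_euler('xyz',[np.pi,0,np.radians(yaw)]); print('turn deg',np.round((R.inv()*T).as_rotvec(degrees=True),2))
    else: print()
E
python3 - <<'E'
from h import *
togo([421,-289,75],98.8)
p=r.sense()['eef_pos']
ims=[]
for c in('top','side'):
    I,D=r.grab_frame(c);np.savez(f'{c}1.npz',I=I,D=D)
    P=cloud(c,D)
    v,u=proj(c,p);print(c,'tcp px',round(v,1),round(u,1))
    J=cv2.drawMarker(I[:,:,::-1].copy(),(int(u),int(v)),(0,0,255),0,5)
    v,u=int(np.clip(v,60,320)),int(np.clip(u,60,450))
    ims.append(cv2.resize(J[v-60:v+60,u-50:u+50],(400,480),interpolation=cv2.INTER_CUBIC))
    k=(abs(P[...,0]-p[0])<90)&(abs(P[...,1]-p[1])<90)&(P[...,2]>p[2]-12)&(P[...,2]<p[2]+15)
    Q=P[k];print(len(Q),np.round(Q.min(0),1) if len(Q) else '',np.round(Q.max(0),1) if len(Q) else '')
cv2.imwrite('pics/grip1.png',np.hstack(ims))
E
```

```text
t 0.7 pos [ 268.9 -564.2  231.3] rot deg [180.     0.    25.48] F [-0.3  0.1 -0. ] open 0.997
tool shift cm [ 25.57 -18.3   15.63] turn deg [  0.     0.   -73.32]
top tcp px 283.9 477.1
2 [ 292.  -602.8  242.6] [ 293.8 -602.7  246.2]
side tcp px 54.5 376.0
4 [ 241.7 -523.8  245.1] [ 258.  -517.2  246.3]
```

View pics/grip1.png

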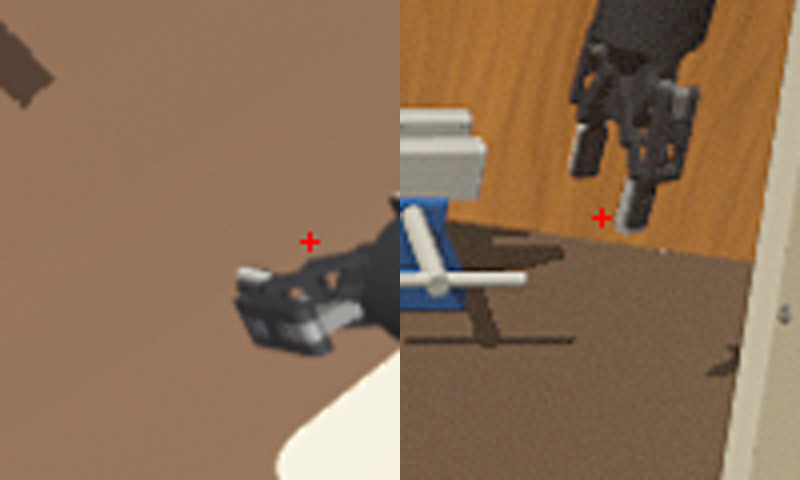

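The gripper isn't over the stand: both moves were refused, and the 0.7 s on the clock is only camera calls. The marker agrees roughly with the fingertips. I'll retry with every key filled in.

Request:
{"op": "move_arm", "data": {"increments": [{"tx": 2.56, "ty": -1.82, "tz": 0, "rx": 0, "ry": 0, "rz": 0, "gripper": 1}, {"tx": 2.56, "ty": -1.82, "tz": 0, "rx": 0, "ry": 0, "rz": 0, "gripper": 1}, {"tx": 2.56, "ty": -1.82, "tz": 0, "rx": 0, "ry": 0, "rz": 0, "gripper": 1}, {"tx": 2.56, "ty": -1.82, "tz": 0, "rx": 0, "ry": 0, "rz": 0, "gripper": 1}, {"tx": 2.56, "ty": -1.82, "tz": 0, "rx": 0, "ry": 0, "rz": 0, "gripper": 1}, {"tx": 2.56, "ty": -1.82, "tz": 0, "rx": 0, "ry": 0, "rz": 0, "gripper": 1}, {"tx": 2.56, "ty": -1.82, "tz": 0, "rx": 0, "ry": 0, "rz": 0, "gripper": 1}, {"tx": 2.56, "ty": -1.82, "tz": 0, "rx": 0, "ry": 0, "rz": 0, "gripper": 1}, {"tx": 2.56, "ty": -1.82, "tz": 0, "rx": 0, "ry": 0, "rz": 0, "gripper": 1}, {"tx": 2.56, "ty": -1.82, "tz": 0, "rx": 0, "ry": 0, "rz": 0, "gripper": 1}]}}

```text
clock: 1.8
eef_pos: [422.2, -288.6, 231.5]
tcp_rot: [3.141, -0.0, 0.445]
contact_force: [0.5, -0.8, -0.6]
opening: 0.999
```

Request:
{"op": "move_arm", "data": {"increments": [{"tx": 0, "ty": 0, "tz": 0, "rx": 0, "ry": 0, "rz": -8.15, "gripper": 1}, {"tx": 0, "ty": 0, "tz": 0, "rx": 0, "ry": 0, "rz": -8.15, "gripper": 1}, {"tx": 0, "ty": 0, "tz": 0, "rx": 0, "ry": 0, "rz": -8.15, "gripper": 1}, {"tx": 0, "ty": 0, "tz": 0, "rx": 0, "ry": 0, "rz": -8.15, "gripper": 1}, {"tx": 0, "ty": 0, "tz": 0, "rx": 0, "ry": 0, "rz": -8.15, "gripper": 1}, {"tx": 0, "ty": 0, "tz": 0, "rx": 0, "ry": 0, "rz": -8.15, "gripper": 1}, {"tx": 0, "ty": 0, "tz": 0, "rx": 0, "ry": 0, "rz": -8.15, "gripper": 1}, {"tx": 0, "ty": 0, "tz": 0, "rx": 0, "ry": 0, "rz": -8.15, "gripper": 1}, {"tx": 0, "ty": 0, "tz": 0, "rx": 0, "ry": 0, "rz": -8.15, "gripper": 1}, {"tx": 0, "ty": 0, "tz": 3, "rx": 0, "ry": 0, "rz": 0, "gripper": 1}, {"tx": 0, "ty": 0, "tz": 0, "rx": 0, "ry": 0, "rz": 0, "gripper": 1}]}}

```text
clock: 2.9
eef_pos: [420.0, -288.6, 198.8]
tcp_rot: [-3.138, -0.003, 1.725]
contact_force: [-0.7, 0.6, 0.3]
opening: 1.001
```

```bash
cat > look.py <<'E'
from h import *
import sys
def look(name):
    p=r.sense()['eef_pos'];ims=[]
    for c in('top','side'):
        I,D=r.grab_frame(c);np.savez(f'{c}_{name}.npz',I=I,D=D)
        v,u=proj(c,p);J=cv2.drawMarker(I[:,:,::-1].copy(),(int(round(u)),int(round(v))),(0,0,255),0,5)
        v,u=int(np.clip(v,60,320)),int(np.clip(u,50,460))
        ims.append(cv2.resize(J[v-60:v+60,u-50:u+50],(400,480),interpolation=cv2.INTER_CUBIC))
    cv2.imwrite(f'pics/{name}.png',np.hstack(ims))
if __name__=='__main__': look(sys.argv[1])
E
python3 look.py over
python3 - <<'E'
from h import *
togo([421,-289,75],98.8)
p=r.sense()['eef_pos']
e=np.array([np.cos(np.radians(8.8)),np.sin(np.radians(8.8))]);n=np.array([-e[1],e[0]])
for c in('top','side'):
    P=cloud(c,np.load(f'{c}_over.npz')['D']);q=P-p
    a=q[...,:2]@e;b=q[...,:2]@n
    for lo in(10,20,30,40):
        k=(q[...,2]>lo)&(q[...,2]<lo+10)&(abs(a)<80)&(abs(b)<40)
        if k.sum(): print(c,lo,k.sum(),'x',np.round([a[k].min(),a[k].max()],1),'y',np.round([b[k].min(),b[k].max()],1))
E
```

```text
t 3.0 pos [ 421.4 -289.5  201.3] rot deg [-1.7994e+02 -6.0000e-02  9.8800e+01] F [-0.3  0.6  0.4] open 1.0
tool shift cm [ 0.05 -0.02 12.63] turn deg [-0.06 -0.06  0.  ]
top 10 4 x [41.  52.5] y [ 6.2 10.5]
top 20 2 x [41.3 43.9] y [ 8.7 10.6]
top 30 3 x [43.2 47.6] y [ 9.6 10.3]
top 40 3 x [42.5 46.7] y [10.1 10.5]
side 10 17 x [-53.7  52.9] y [-6.8 12.9]
side 20 36 x [-55.5  56. ] y [-8.6 13.7]
side 30 45 x [-54.6  56.8] y [-2.3 14.5]
side 40 42 x [-55.1  57.5] y [ 2.4 15.9]
```

View pics/over.png

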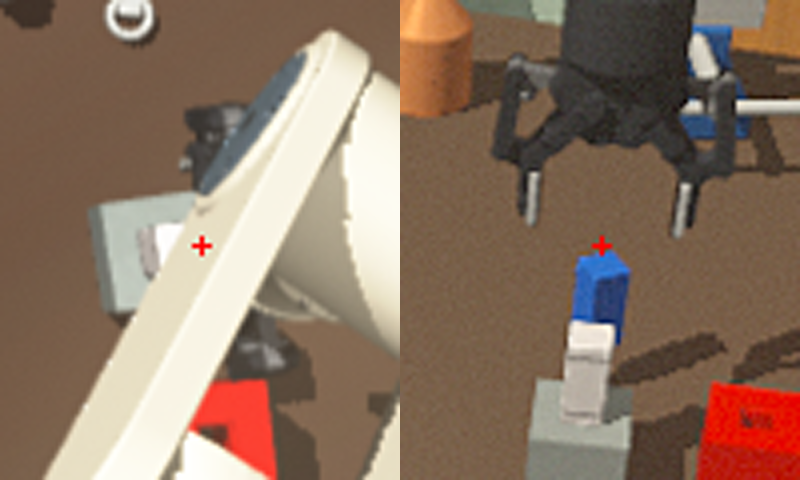

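Each camera view is as described above. In the top view the fingers line up with the TCP to within 0.5 mm; in the side view they appear shifted about +3 mm in y. I'll trust the top camera, which puts the drift at (420.1, -290.8) and the pump body at (597, 16.8) with yaw 8.9°. Now I'll descend and grip.

Request:
{"op": "move_arm", "data": {"increments": [{"tx": -0.11, "ty": -0.15, "tz": 2.1, "rx": 0, "ry": 0, "rz": 0, "gripper": 1}, {"tx": 0, "ty": 0, "tz": 2.1, "rx": 0, "ry": 0, "rz": 0, "gripper": 1}, {"tx": 0, "ty": 0, "tz": 2.1, "rx": 0, "ry": 0, "rz": 0, "gripper": 1}, {"tx": 0, "ty": 0, "tz": 2.1, "rx": 0, "ry": 0, "rz": 0, "gripper": 1}, {"tx": 0, "ty": 0, "tz": 2.1, "rx": 0, "ry": 0, "rz": 0, "gripper": 1}, {"tx": 0, "ty": 0, "tz": 2.1, "rx": 0, "ry": 0, "rz": 0, "gripper": 1}, {"tx": 0, "ty": 0, "tz": 0, "rx": 0, "ry": 0, "rz": 0, "gripper": 1}, {"tx": 0, "ty": 0, "tz": 0, "rx": 0, "ry": 0, "rz": 0, "gripper": 1}]}}

```text
clock: 3.8
eef_pos: [420.9, -291.4, 76.2]
tcp_rot: [3.141, 0.0, 1.725]
contact_force: [0.3, -0.6, -0.1]
opening: 0.997
```

Request:
{"op": "move_arm", "data": {"increments": [{"tx": 0, "ty": 0, "tz": 0, "rx": 0, "ry": 0, "rz": 0, "gripper": -1}, {"tx": 0, "ty": 0, "tz": 0, "rx": 0, "ry": 0, "rz": 0, "gripper": -1}, {"tx": 0, "ty": 0, "tz": 0, "rx": 0, "ry": 0, "rz": 0, "gripper": -1}, {"tx": 0, "ty": 0, "tz": 0, "rx": 0, "ry": 0, "rz": 0, "gripper": -1}, {"tx": 0, "ty": 0, "tz": 0, "rx": 0, "ry": 0, "rz": 0, "gripper": -1}, {"tx": 0, "ty": 0, "tz": 0, "rx": 0, "ry": 0, "rz": 0, "gripper": -1}, {"tx": 0, "ty": 0, "tz": 0, "rx": 0, "ry": 0, "rz": 0, "gripper": -1}, {"tx": 0, "ty": 0, "tz": 0, "rx": 0, "ry": 0, "rz": 0, "gripper": -1}], "squeeze": 70}}

```text
clock: 4.6
eef_pos: [420.8, -291.3, 76.0]
tcp_rot: [3.141, 0.001, 1.725]
contact_force: [-0.4, 0.7, 6.3]
opening: 0.343
```

Run:
```python
from h import *
togo([420.1,-290.8,75],98.8)
```

```text
t 4.6 pos [ 420.8 -291.3   76. ] rot deg [1.7995e+02 4.0000e-02 9.8830e+01] F [-0.4  0.7  6.3] open 0.343
tool shift cm [ 0.06 -0.06  0.1 ] turn deg [0.05 0.04 0.03]
```

Request:
{"op": "move_arm", "data": {"increments": [{"tx": 0, "ty": 0, "tz": -0.5, "rx": 0, "ry": 0, "rz": 0, "gripper": -1}, {"tx": 0, "ty": 0, "tz": -1.5, "rx": 0, "ry": 0, "rz": 0, "gripper": -1}, {"tx": 0, "ty": 0, "tz": -2, "rx": 0, "ry": 0, "rz": 0, "gripper": -1}, {"tx": 0, "ty": 0, "tz": -2, "rx": 0, "ry": 0, "rz": 0, "gripper": -1}, {"tx": 0, "ty": 0, "tz": -2, "rx": 0, "ry": 0, "rz": 0, "gripper": -1}, {"tx": 0, "ty": 0, "tz": -2, "rx": 0, "ry": 0, "rz": 0, "gripper": -1}, {"tx": 0, "ty": 0, "tz": 0, "rx": 0, "ry": 0, "rz": 0, "gripper": -1}, {"tx": 0, "ty": 0, "tz": 0, "rx": 0, "ry": 0, "rz": 0, "gripper": -1}]}}

```text
clock: 5.4
eef_pos: [420.3, -291.0, 175.1]
tcp_rot: [3.141, 0.0, 1.725]
contact_force: [0.2, 0.1, -2.6]
opening: 0.346
```

```bash
python3 look.py lifted
python3 - <<'E'
from h import *
th=np.radians(8.9);e=np.array([np.cos(th),np.sin(th)])
H=np.array([597.0,16.8])
# slide rear face from top depth: white pixels near z 43 inside the channel
d=np.load('top0.npz');P=cloud('top',d['D']);I=d['I'].astype(int)
a=(P[...,:2]-H)@e;b=(P[...,:2]-H)@np.array([-e[1],e[0]])
for lo in range(-112,4,4):
    k=(abs(b)<14)&(a>=lo)&(a<lo+4);print(lo,k.sum(),np.round(np.nanmedian(P[...,2][k]),1) if k.sum() else '',end=' | ')
print()
q=H+e*(-93);togo([q[0],q[1],166],98.9)
E
```

```text
-112 16 6.4 | -108 18 14.3 | -104 15 14.8 | -100 15 13.4 | -96 16 14.6 | -92 16 14.7 | -88 15 15.0 | -84 17 13.6 | -80 15 14.3 | -76 29 33.1 | -72 14 41.7 | -68 16 43.4 | -64 17 43.2 | -60 16 42.3 | -56 14 42.5 | -52 18 42.6 | -48 13 41.3 | -44 18 43.4 | -40 16 42.4 | -36 16 42.4 | -32 15 41.8 | -28 16 41.5 | -24 17 42.0 | -20 17 42.5 | -16 16 42.5 | -12 14 43.6 | -8 15 41.8 | -4 18 41.9 | 0 24 53.0 | 
t 5.5 pos [ 419.7 -290.6  174.2] rot deg [-1.7992e+02 -7.0000e-02  9.8830e+01] F [ 0.1 -1.  -1.7] open 0.343
tool shift cm [27.64 12.94  0.83] turn deg [-0.08 -0.07 -0.07]
```

View pics/lifted.png

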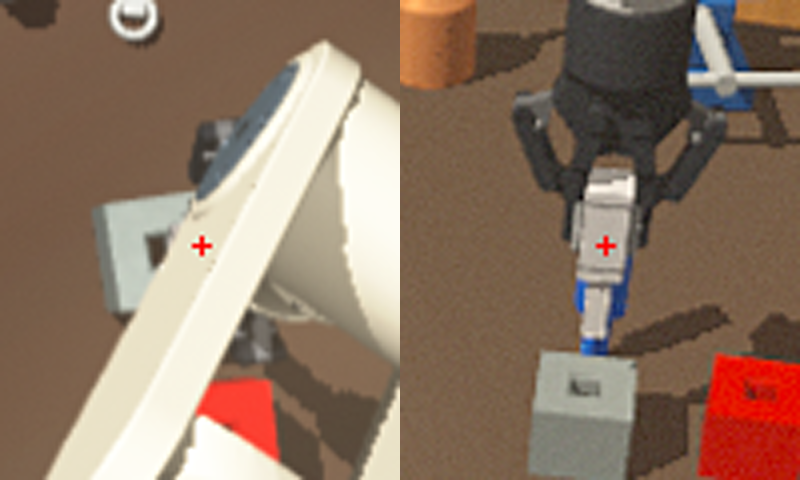

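The drift is gripped straight and clear of the stand, whose hole shows at (585,387). The slide's rear face is at about x = -75 in the pump frame. Next I'll carry the drift over to the open channel end at x = -93.

Request:
{"op": "move_arm", "data": {"increments": [{"tx": 1.6, "ty": 0.7, "tz": 0, "rx": 0, "ry": 0, "rz": 0, "gripper": -1}, {"tx": 2.76, "ty": 1.3, "tz": 0, "rx": 0, "ry": 0, "rz": 0, "gripper": -1}, {"tx": 2.76, "ty": 1.3, "tz": 0, "rx": 0, "ry": 0, "rz": 0, "gripper": -1}, {"tx": 2.76, "ty": 1.3, "tz": 0, "rx": 0, "ry": 0, "rz": 0, "gripper": -1}, {"tx": 2.76, "ty": 1.3, "tz": 0, "rx": 0, "ry": 0, "rz": 0, "gripper": -1}, {"tx": 2.76, "ty": 1.3, "tz": 0, "rx": 0, "ry": 0, "rz": 0, "gripper": -1}, {"tx": 2.76, "ty": 1.3, "tz": 0, "rx": 0, "ry": 0, "rz": 0, "gripper": -1}, {"tx": 2.76, "ty": 1.3, "tz": 0, "rx": 0, "ry": 0, "rz": 0, "gripper": -1}, {"tx": 2.76, "ty": 1.3, "tz": 0, "rx": 0, "ry": 0, "rz": 0, "gripper": -1}, {"tx": 2.76, "ty": 1.3, "tz": 0, "rx": 0, "ry": 0, "rz": 0, "gripper": -1}, {"tx": 1.2, "ty": 0.54, "tz": 0, "rx": 0, "ry": 0, "rz": 0, "gripper": -1}]}}

```text
clock: 6.6
eef_pos: [505.7, 4.0, 174.1]
tcp_rot: [-3.14, -0.001, 1.726]
contact_force: [0.3, -0.3, -0.7]
opening: 0.341
```

Request:
{"op": "move_arm", "data": {"increments": [{"tx": 0, "ty": 0, "tz": 0, "rx": 0, "ry": 0, "rz": 0, "gripper": -1}, {"tx": 0, "ty": 0, "tz": 1.5, "rx": 0, "ry": 0, "rz": 0, "gripper": -1}, {"tx": 0, "ty": 0, "tz": 1.5, "rx": 0, "ry": 0, "rz": 0, "gripper": -1}, {"tx": 0, "ty": 0, "tz": 0, "rx": 0, "ry": 0, "rz": 0, "gripper": -1}, {"tx": 0, "ty": 0, "tz": 0, "rx": 0, "ry": 0, "rz": 0, "gripper": -1}]}}

```text
clock: 7.1
eef_pos: [505.2, 1.1, 145.0]
tcp_rot: [-3.14, 0.0, 1.724]
contact_force: [0.0, 0.1, -0.3]
opening: 0.34
```

```bash
python3 look.py atpump
python3 - <<'E'
from h import *
th=np.radians(8.9);e=np.array([np.cos(th),np.sin(th)]);n=np.array([-e[1],e[0]])
H=np.array([597.0,16.8])
q=H+e*(-93);togo([q[0],q[1],87],98.9)
p=r.sense()['eef_pos']
for c in('top','side'):
    d=np.load(f'{c}_atpump.npz');P=cloud(c,d['D'])
    q=P-p;a=q[...,:2]@e;b=q[...,:2]@n
    for lo,hi in((-65,-50),(-50,-35),(-15,0)):
        k=(q[...,2]>lo)&(q[...,2]<hi)&(abs(a)<22)&(abs(b)<22)
        if k.sum(): print(c,lo,k.sum(),'x',np.round([a[k].min(),a[k].max(),np.median(a[k])],1),'y',np.round([b[k].min(),b[k].max(),np.median(b[k])],1))
E
```

```text
t 7.2 pos [506.1   1.4 145.8] rot deg [1.7997e+02 1.0000e-02 9.8800e+01] F [ 0.8  0.4 -1.6] open 0.343
tool shift cm [ 0.11 -0.08  5.88] turn deg [ 0.03  0.01 -0.1 ]
side -65 32 x [-8.   8.4 -1.4] y [ 4.5 12.4 10.3]
side -50 36 x [-7.7  7.9 -1.5] y [ 2.5 12.2 10.6]
side -15 63 x [-14.7  14.2  -2. ] y [ 0.6 19.  17.3]
```

View pics/atpump.png

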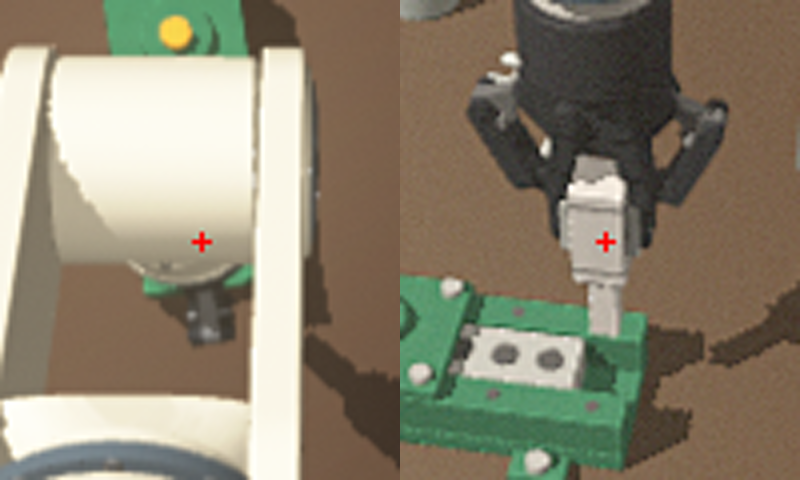

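The side view shows the drift upright, with its shank tip at (605,330) over the channel's open end behind the slide. The depth confirms it is centred (x within ±8). I'll lower it into the channel.

Request:
{"op": "move_arm", "data": {"increments": [{"tx": 0.1, "ty": -0.08, "tz": 1.2, "rx": 0, "ry": 0, "rz": -0.1, "gripper": -1}, {"tx": 0, "ty": 0, "tz": 1.2, "rx": 0, "ry": 0, "rz": 0, "gripper": -1}, {"tx": 0, "ty": 0, "tz": 1.2, "rx": 0, "ry": 0, "rz": 0, "gripper": -1}, {"tx": 0, "ty": 0, "tz": 1.2, "rx": 0, "ry": 0, "rz": 0, "gripper": -1}, {"tx": 0, "ty": 0, "tz": 1.0, "rx": 0, "ry": 0, "rz": 0, "gripper": -1}, {"tx": 0, "ty": 0, "tz": 0, "rx": 0, "ry": 0, "rz": 0, "gripper": -1}, {"tx": 0, "ty": 0, "tz": 0, "rx": 0, "ry": 0, "rz": 0, "gripper": -1}, {"tx": 0, "ty": 0, "tz": 0, "rx": 0, "ry": 0, "rz": 0, "gripper": -1}]}}

```text
clock: 8.0
eef_pos: [505.2, 2.8, 87.6]
tcp_rot: [3.141, 0.0, 1.727]
contact_force: [0.3, 0.6, -2.7]
opening: 0.343
```

Request:
{"op": "move_arm", "data": {"increments": [{"tx": 0, "ty": 0.15, "tz": 0, "rx": 0, "ry": 0, "rz": 0, "gripper": -1}, {"tx": 0, "ty": 0.15, "tz": 0, "rx": 0, "ry": 0, "rz": 0, "gripper": -1}, {"tx": 0, "ty": 0.15, "tz": 0, "rx": 0, "ry": 0, "rz": 0, "gripper": -1}, {"tx": 0, "ty": 0.15, "tz": 0, "rx": 0, "ry": 0, "rz": 0, "gripper": -1}, {"tx": 0, "ty": 0.15, "tz": 0, "rx": 0, "ry": 0, "rz": 0, "gripper": -1}, {"tx": 0, "ty": 0.1, "tz": 0, "rx": 0, "ry": 0, "rz": 0, "gripper": -1}, {"tx": 0, "ty": 0.1, "tz": 0, "rx": 0, "ry": 0, "rz": 0, "gripper": -1}, {"tx": 0, "ty": 0.1, "tz": 0, "rx": 0, "ry": 0, "rz": 0, "gripper": -1}, {"tx": 0, "ty": 0.1, "tz": 0, "rx": 0, "ry": 0, "rz": 0, "gripper": -1}, {"tx": 0, "ty": 0.1, "tz": 0, "rx": 0, "ry": 0, "rz": 0, "gripper": -1}, {"tx": 0, "ty": 0.1, "tz": 0, "rx": 0, "ry": 0, "rz": 0, "gripper": -1}]}}

```text
clock: 9.1
eef_pos: [517.1, 4.8, 87.0]
tcp_rot: [-3.139, -0.0, 1.727]
contact_force: [-3.3, -1.1, 0.1]
opening: 0.345
```

```bash
cat > st.py <<'E'
from h import *
th=np.radians(8.9);e=np.array([np.cos(th),np.sin(th)]);n=np.array([-e[1],e[0]]);H=np.array([597.0,16.8])
s=r.sense();p=s['eef_pos'][:2]-H;f=s['contact_force']
print('t',round(s['clock'],2),'along',round(p@e,2),'lat',round(p@n,2),'z',round(s['eef_pos'][2],1),'Falong',round(f[:2]@e,2),'lat',round(f[:2]@n,2),'fz',round(f[2],2),'M',np.round(s['wrist_torque'],2),'rot',np.round(np.degrees(s['tcp_rot']),2))
E
python3 st.py
```

```text
t 9.1 along -80.82 lat 0.5 z 87.0 Falong -3.45 lat -0.52 fz 0.06 M [-0.15  0.88 -0.07] rot [-1.7986e+02 -1.0000e-02  9.8940e+01]
```

Contact is made, with about 3.4 N of drag. The stop can't be reached before along = -48, so I'll push 27 mm now and then creep.

Request:
{"op": "move_arm", "data": {"increments": [{"tx": 0, "ty": 0.2, "tz": 0, "rx": 0, "ry": 0, "rz": 0, "gripper": -1}, {"tx": 0, "ty": 0.25, "tz": 0, "rx": 0, "ry": 0, "rz": 0, "gripper": -1}, {"tx": 0, "ty": 0.25, "tz": 0, "rx": 0, "ry": 0, "rz": 0, "gripper": -1}, {"tx": 0, "ty": 0.25, "tz": 0, "rx": 0, "ry": 0, "rz": 0, "gripper": -1}, {"tx": 0, "ty": 0.25, "tz": 0, "rx": 0, "ry": 0, "rz": 0, "gripper": -1}, {"tx": 0, "ty": 0.25, "tz": 0, "rx": 0, "ry": 0, "rz": 0, "gripper": -1}, {"tx": 0, "ty": 0.25, "tz": 0, "rx": 0, "ry": 0, "rz": 0, "gripper": -1}, {"tx": 0, "ty": 0.25, "tz": 0, "rx": 0, "ry": 0, "rz": 0, "gripper": -1}, {"tx": 0, "ty": 0.25, "tz": 0, "rx": 0, "ry": 0, "rz": 0, "gripper": -1}, {"tx": 0, "ty": 0.25, "tz": 0, "rx": 0, "ry": 0, "rz": 0, "gripper": -1}, {"tx": 0, "ty": 0.15, "tz": 0, "rx": 0, "ry": 0, "rz": 0, "gripper": -1}, {"tx": 0, "ty": 0.1, "tz": 0, "rx": 0, "ry": 0, "rz": 0, "gripper": -1}]}}

```text
clock: 10.3
eef_pos: [544.8, 9.1, 87.3]
tcp_rot: [-3.141, -0.0, 1.727]
contact_force: [-3.4, -1.3, 0.1]
opening: 0.34
```

```bash
python3 st.py
```

```text
t 10.3 along -52.73 lat 0.45 z 87.3 Falong -3.55 lat -0.77 fz 0.12 M [-0.15  0.76 -0.04] rot [-179.98   -0.     98.94]
```

Request:
{"op": "move_arm", "data": {"increments": [{"tx": 0, "ty": 0.06, "tz": 0, "rx": 0, "ry": 0, "rz": 0, "gripper": -1}, {"tx": 0, "ty": 0.06, "tz": 0, "rx": 0, "ry": 0, "rz": 0, "gripper": -1}, {"tx": 0, "ty": 0.06, "tz": 0, "rx": 0, "ry": 0, "rz": 0, "gripper": -1}, {"tx": 0, "ty": 0.06, "tz": 0, "rx": 0, "ry": 0, "rz": 0, "gripper": -1}]}}

```text
clock: 10.7
eef_pos: [547.2, 9.5, 87.3]
tcp_rot: [-3.142, -0.0, 1.727]
contact_force: [-2.5, -0.7, -1.1]
opening: 0.345
```

Request:
{"op": "move_arm", "data": {"increments": [{"tx": 0, "ty": 0.06, "tz": 0, "rx": 0, "ry": 0, "rz": 0, "gripper": -1}, {"tx": 0, "ty": 0.06, "tz": 0, "rx": 0, "ry": 0, "rz": 0, "gripper": -1}, {"tx": 0, "ty": 0.06, "tz": 0, "rx": 0, "ry": 0, "rz": 0, "gripper": -1}]}}

```text
clock: 11.0
eef_pos: [548.9, 9.8, 87.3]
tcp_rot: [-3.141, -0.0, 1.727]
contact_force: [-3.4, -0.5, -0.3]
opening: 0.345
```

Request:
{"op": "move_arm", "data": {"increments": [{"tx": 0, "ty": 0.06, "tz": 0, "rx": 0, "ry": 0, "rz": 0, "gripper": -1}, {"tx": 0, "ty": 0.06, "tz": 0, "rx": 0, "ry": 0, "rz": 0, "gripper": -1}, {"tx": 0, "ty": 0.06, "tz": 0, "rx": 0, "ry": 0, "rz": 0, "gripper": -1}]}}

```text
clock: 11.3
eef_pos: [550.8, 10.0, 87.3]
tcp_rot: [-3.141, -0.0, 1.727]
contact_force: [-3.7, -0.5, -0.9]
opening: 0.342
```

Request:
{"op": "move_arm", "data": {"increments": [{"tx": 0, "ty": 0.06, "tz": 0, "rx": 0, "ry": 0, "rz": 0, "gripper": -1}, {"tx": 0, "ty": 0.06, "tz": 0, "rx": 0, "ry": 0, "rz": 0, "gripper": -1}, {"tx": 0, "ty": 0.06, "tz": 0, "rx": 0, "ry": 0, "rz": 0, "gripper": -1}]}}

```text
clock: 11.6
eef_pos: [551.4, 10.2, 87.1]
tcp_rot: [-3.139, -0.0, 1.727]
contact_force: [-7.6, -2.4, 3.3]
opening: 0.344
```

The force jumped to about 8 N and the advance fell short, so this is probably the stop. I'll hold still and re-read.

Request:
{"op": "move_arm", "data": {"increments": [{"tx": 0, "ty": 0, "tz": 0, "rx": 0, "ry": 0, "rz": 0, "gripper": -1}, {"tx": 0, "ty": 0, "tz": 0, "rx": 0, "ry": 0, "rz": 0, "gripper": -1}]}}

```text
clock: 11.8
eef_pos: [551.3, 10.2, 87.0]
tcp_rot: [-3.139, -0.0, 1.727]
contact_force: [-7.2, -1.0, 2.6]
opening: 0.341
```

```bash
python3 st.py
```

```text
t 11.8 along -46.14 lat 0.5 z 87.0 Falong -7.32 lat 0.1 fz 2.55 M [-0.25  1.56  0.06] rot [-1.7985e+02 -1.0000e-02  9.8940e+01]
```

Request:
{"op": "move_arm", "data": {"increments": [{"tx": 0, "ty": 0.03, "tz": 0, "rx": 0, "ry": 0, "rz": 0, "gripper": -1}, {"tx": 0, "ty": 0, "tz": 0, "rx": 0, "ry": 0, "rz": 0, "gripper": -1}]}}

```text
clock: 12.0
eef_pos: [551.4, 10.2, 87.0]
tcp_rot: [-3.138, -0.0, 1.727]
contact_force: [-8.7, -1.3, 3.7]
opening: 0.341
```

```bash
python3 st.py
```

```text
t 12.0 along -46.11 lat 0.5 z 87.0 Falong -8.82 lat 0.07 fz 3.73 M [-0.38  1.72  0.03] rot [-1.7982e+02 -1.0000e-02  9.8940e+01]
```

The force rises and the slide doesn't move, so it is home against the stop. I'll back off and lift.

Request:
{"op": "move_arm", "data": {"increments": [{"tx": 0, "ty": -0.1, "tz": 0, "rx": 0, "ry": 0, "rz": 0, "gripper": -1}, {"tx": 0, "ty": -0.3, "tz": 0, "rx": 0, "ry": 0, "rz": 0, "gripper": -1}, {"tx": 0, "ty": -0.6, "tz": 0, "rx": 0, "ry": 0, "rz": 0, "gripper": -1}, {"tx": 0, "ty": -0.5, "tz": 0, "rx": 0, "ry": 0, "rz": 0, "gripper": -1}, {"tx": 0, "ty": 0, "tz": -1, "rx": 0, "ry": 0, "rz": 0, "gripper": -1}, {"tx": 0, "ty": 0, "tz": -2, "rx": 0, "ry": 0, "rz": 0, "gripper": -1}, {"tx": 0, "ty": 0, "tz": -2, "rx": 0, "ry": 0, "rz": 0, "gripper": -1}, {"tx": 0, "ty": 0, "tz": -2, "rx": 0, "ry": 0, "rz": 0, "gripper": -1}, {"tx": 0, "ty": 0, "tz": -1.8, "rx": 0, "ry": 0, "rz": 0, "gripper": -1}, {"tx": 0, "ty": 0, "tz": 0, "rx": 0, "ry": 0, "rz": 0, "gripper": -1}, {"tx": 0, "ty": 0, "tz": 0, "rx": 0, "ry": 0, "rz": 0, "gripper": -1}]}}

```text
clock: 13.1
eef_pos: [538.3, 8.0, 175.6]
tcp_rot: [3.14, 0.0, 1.727]
contact_force: [-0.5, 0.1, -2.6]
opening: 0.345
```

```bash
python3 look.py back
python3 - <<'E'
from h import *
th=np.radians(8.9);e=np.array([np.cos(th),np.sin(th)]);n=np.array([-e[1],e[0]]);H=np.array([597.0,16.8])
togo([420.1,-290.8,175],98.8)
p=r.sense()['eef_pos']
P=cloud('side',np.load('side_back.npz')['D'])
q=P-p;a=q[...,:2]@e;b=q[...,:2]@n
for lo,hi in((-75,-62),(-62,-50),(-50,-35),(-15,0),(0,15)):
    k=(q[...,2]>lo)&(q[...,2]<hi)&(abs(a)<22)&(abs(b)<22)
    if k.sum(): print(lo,k.sum(),'x',np.round([a[k].min(),a[k].max()],1),'y',np.round([b[k].min(),b[k].max(),np.median(b[k])],1),'zmin',q[...,2][k].min())
A=(P[...,:2]-H-[1.5,0]+[0,0])@e;B=(P[...,:2]-H-[0,3])@n;z=P[...,2]
k=(abs(B)<15)&(z>38)&(z<48)&(A>-105);print('slide top rear',np.sort(A[k])[:6])
E
```

```text
t 13.2 pos [537.5   8.  174.5] rot deg [-1.7994e+02 -1.0000e-02  9.8930e+01] F [-0.3  0.2 -2.2] open 0.346
tool shift cm [-27.7  -16.24  -0.04] turn deg [-0.06 -0.01  0.13]
-75 8 x [-7.1  7.7] y [ 1.3 10.8  9.7] zmin -66.36983215036344
-62 30 x [-7.5  7. ] y [-0.8 12.6 10.4] zmin -61.61007653292958
-50 41 x [-7.1  8.7] y [-3.8 12.1 10.3] zmin -49.81799986218097
-15 75 x [-14.7  15.7] y [-0.2 20.6 17.5] zmin -14.223167567656844
0 97 x [-21.4  21.7] y [ 4.8 20.8 17.1] zmin 0.30053145621866406
slide top rear [-39.29743045 -39.17799292 -39.09161898 -38.9494488  -38.93925666
 -38.86181885]
```

View pics/back.png

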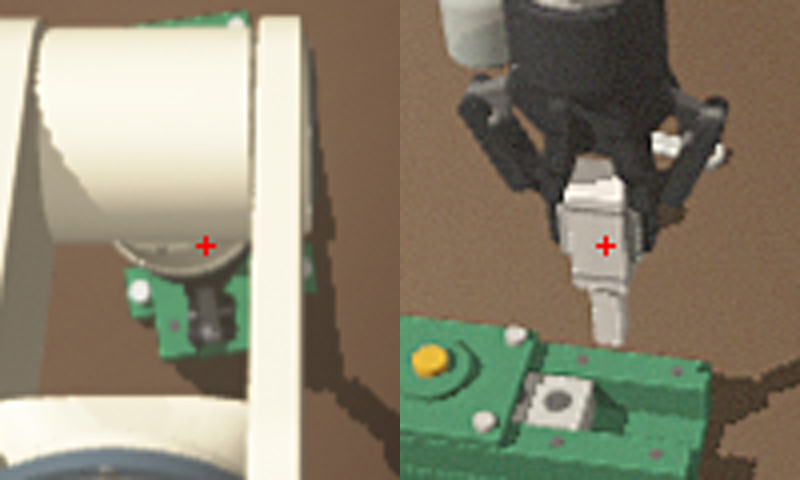

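The side view shows the slide deep in the tunnel with its rear face at about x = -39, so its front is near 51, within the stop's range. The drift is still straight in the jaws. I'll carry it back to the stand.

Request:
{"op": "move_arm", "data": {"increments": [{"tx": -1.5, "ty": -0.88, "tz": 0, "rx": 0, "ry": 0, "rz": 0, "gripper": -1}, {"tx": -2.76, "ty": -1.62, "tz": 0, "rx": 0, "ry": 0, "rz": 0, "gripper": -1}, {"tx": -2.76, "ty": -1.62, "tz": 0, "rx": 0, "ry": 0, "rz": 0, "gripper": -1}, {"tx": -2.76, "ty": -1.62, "tz": 0, "rx": 0, "ry": 0, "rz": 0, "gripper": -1}, {"tx": -2.76, "ty": -1.62, "tz": 0, "rx": 0, "ry": 0, "rz": 0, "gripper": -1}, {"tx": -2.76, "ty": -1.62, "tz": 0, "rx": 0, "ry": 0, "rz": 0, "gripper": -1}, {"tx": -2.76, "ty": -1.62, "tz": 0, "rx": 0, "ry": 0, "rz": 0, "gripper": -1}, {"tx": -2.76, "ty": -1.62, "tz": 0, "rx": 0, "ry": 0, "rz": 0, "gripper": -1}, {"tx": -2.76, "ty": -1.62, "tz": 0, "rx": 0, "ry": 0, "rz": 0, "gripper": -1}, {"tx": -2.76, "ty": -1.62, "tz": 0, "rx": 0, "ry": 0, "rz": 0, "gripper": -1}, {"tx": -1.35, "ty": -0.77, "tz": 0, "rx": 0, "ry": 0, "rz": 0.13, "gripper": -1}]}}

```text
clock: 14.3
eef_pos: [419.4, -292.4, 174.3]
tcp_rot: [-3.14, -0.001, 1.723]
contact_force: [0.3, 0.2, -2.3]
opening: 0.339
```

Request:
{"op": "move_arm", "data": {"increments": [{"tx": 0, "ty": 0, "tz": 0, "rx": 0, "ry": 0, "rz": 0, "gripper": -1}, {"tx": 0, "ty": 0, "tz": 1.5, "rx": 0, "ry": 0, "rz": 0, "gripper": -1}, {"tx": 0, "ty": 0, "tz": 1.5, "rx": 0, "ry": 0, "rz": 0, "gripper": -1}, {"tx": 0, "ty": 0, "tz": 0, "rx": 0, "ry": 0, "rz": 0, "gripper": -1}, {"tx": 0, "ty": 0, "tz": 0, "rx": 0, "ry": 0, "rz": 0, "gripper": -1}, {"tx": 0, "ty": 0, "tz": 0, "rx": 0, "ry": 0, "rz": 0, "gripper": -1}]}}

```text
clock: 14.9
eef_pos: [421.3, -290.5, 145.8]
tcp_rot: [3.141, 0.0, 1.725]
contact_force: [0.2, 1.0, -1.8]
opening: 0.342
```

Run:
```python
from h import *
for i in range(3):
    togo([420.3,-291.0,78],98.8); r.grab_frame('side')
```

```text
t 14.9 pos [ 421.3 -290.5  145.8] rot deg [1.7997e+02 2.0000e-02 9.8840e+01] F [ 0.2  1.  -1.8] open 0.342
tool shift cm [-0.04 -0.11  6.78] turn deg [0.03 0.02 0.04]
t 14.95 pos [ 421.3 -290.6  146. ] rot deg [1.7995e+02 4.0000e-02 9.8830e+01] F [ 0.7  0.3 -1.6] open 0.341
tool shift cm [-0.02 -0.11  6.8 ] turn deg [0.05 0.04 0.03]
t 15.0 pos [ 421.3 -290.7  145.9] rot deg [1.7995e+02 4.0000e-02 9.8820e+01] F [ 0.6  0.3 -1.7] open 0.344
tool shift cm [-0.01 -0.11  6.79] turn deg [0.05 0.04 0.02]
```

Request:
{"op": "move_arm", "data": {"increments": [{"tx": -0.02, "ty": -0.08, "tz": 0.8, "rx": 0, "ry": 0, "rz": 0, "gripper": -1}, {"tx": 0, "ty": 0, "tz": 0.8, "rx": 0, "ry": 0, "rz": 0, "gripper": -1}, {"tx": 0, "ty": 0, "tz": 0.4, "rx": 0, "ry": 0, "rz": 0, "gripper": -1}, {"tx": 0, "ty": 0, "tz": 0.4, "rx": 0, "ry": 0, "rz": 0, "gripper": -1}, {"tx": 0, "ty": 0, "tz": 0.4, "rx": 0, "ry": 0, "rz": 0, "gripper": -1}, {"tx": 0, "ty": 0, "tz": 0, "rx": 0, "ry": 0, "rz": 0, "gripper": -1}]}}

```text
clock: 15.65
eef_pos: [419.7, -290.9, 116.7]
tcp_rot: [-3.141, -0.001, 1.724]
contact_force: [-1.2, 0.3, -1.9]
opening: 0.342
```

The foot is at about 51, inside the hole, with no upward force. I'll continue down.

Request:
{"op": "move_arm", "data": {"increments": [{"tx": 0, "ty": 0, "tz": 0.8, "rx": 0, "ry": 0, "rz": 0, "gripper": -1}, {"tx": 0, "ty": 0, "tz": 0.8, "rx": 0, "ry": 0, "rz": 0, "gripper": -1}, {"tx": 0, "ty": 0, "tz": 0.8, "rx": 0, "ry": 0, "rz": 0, "gripper": -1}, {"tx": 0, "ty": 0, "tz": 0.7, "rx": 0, "ry": 0, "rz": 0, "gripper": -1}, {"tx": 0, "ty": 0, "tz": 0.4, "rx": 0, "ry": 0, "rz": 0, "gripper": -1}, {"tx": 0, "ty": 0, "tz": 0.2, "rx": 0, "ry": 0, "rz": 0, "gripper": -1}, {"tx": 0, "ty": 0, "tz": 0, "rx": 0, "ry": 0, "rz": 0, "gripper": -1}, {"tx": 0, "ty": 0, "tz": 0, "rx": 0, "ry": 0, "rz": 0, "gripper": -1}]}}

```text
clock: 16.45
eef_pos: [420.1, -291.2, 80.4]
tcp_rot: [3.141, 0.0, 1.724]
contact_force: [0.2, -0.4, -1.5]
opening: 0.345
```

Request:
{"op": "move_arm", "data": {"increments": [{"tx": 0, "ty": 0, "tz": 0.1, "rx": 0, "ry": 0, "rz": 0, "gripper": -1}, {"tx": 0, "ty": 0, "tz": 0.1, "rx": 0, "ry": 0, "rz": 0, "gripper": -1}, {"tx": 0, "ty": 0, "tz": 0.1, "rx": 0, "ry": 0, "rz": 0, "gripper": -1}, {"tx": 0, "ty": 0, "tz": 0.05, "rx": 0, "ry": 0, "rz": 0, "gripper": -1}, {"tx": 0, "ty": 0, "tz": 0, "rx": 0, "ry": 0, "rz": 0, "gripper": -1}]}}

```text
clock: 16.95
eef_pos: [419.9, -291.0, 76.7]
tcp_rot: [-3.142, -0.0, 1.724]
contact_force: [0.4, 0.1, -1.0]
opening: 0.338
```

Request:
{"op": "move_arm", "data": {"increments": [{"tx": 0, "ty": 0, "tz": 0.05, "rx": 0, "ry": 0, "rz": 0, "gripper": -1}, {"tx": 0, "ty": 0, "tz": 0.05, "rx": 0, "ry": 0, "rz": 0, "gripper": -1}, {"tx": 0, "ty": 0, "tz": 0, "rx": 0, "ry": 0, "rz": 0, "gripper": -1}]}}

```text
clock: 17.25
eef_pos: [420.0, -291.1, 76.0]
tcp_rot: [3.141, 0.0, 1.724]
contact_force: [-2.4, 1.0, 3.6]
opening: 0.342
```

It's seated, since the upward force has appeared. I'll release and rise straight up.

Request:
{"op": "move_arm", "data": {"increments": [{"tx": 0, "ty": 0, "tz": 0, "rx": 0, "ry": 0, "rz": 0, "gripper": 0}, {"tx": 0, "ty": 0, "tz": 0, "rx": 0, "ry": 0, "rz": 0, "gripper": 0.5}, {"tx": 0, "ty": 0, "tz": 0, "rx": 0, "ry": 0, "rz": 0, "gripper": 1}, {"tx": 0, "ty": 0, "tz": 0, "rx": 0, "ry": 0, "rz": 0, "gripper": 1}, {"tx": 0, "ty": 0, "tz": 0, "rx": 0, "ry": 0, "rz": 0, "gripper": 1}, {"tx": 0, "ty": 0, "tz": 0, "rx": 0, "ry": 0, "rz": 0, "gripper": 1}, {"tx": 0, "ty": 0, "tz": -1, "rx": 0, "ry": 0, "rz": 0, "gripper": 1}, {"tx": 0, "ty": 0, "tz": -3, "rx": 0, "ry": 0, "rz": 0, "gripper": 1}, {"tx": 0, "ty": 0, "tz": -3, "rx": 0, "ry": 0, "rz": 0, "gripper": 1}, {"tx": 0, "ty": 0, "tz": -3, "rx": 0, "ry": 0, "rz": 0, "gripper": 1}, {"tx": 0, "ty": 0, "tz": -3, "rx": 0, "ry": 0, "rz": 0, "gripper": 1}, {"tx": 0, "ty": 0, "tz": -2, "rx": 0, "ry": 0, "rz": 0, "gripper": 1}]}}

```text
clock: 18.45
eef_pos: [420.5, -291.4, 228.8]
tcp_rot: [3.14, 0.002, 1.724]
contact_force: [-0.4, -0.6, 0.3]
opening: 1.003
```

Request:
{"op": "move_arm", "data": {"increments": [{"tx": -2, "ty": -2, "tz": 0, "rx": 0, "ry": 0, "rz": 0, "gripper": 1}, {"tx": -3, "ty": -3, "tz": 0, "rx": 0, "ry": 0, "rz": 0, "gripper": 1}, {"tx": -3, "ty": -3, "tz": 0, "rx": 0, "ry": 0, "rz": 0, "gripper": 1}, {"tx": -3, "ty": -1, "tz": 0, "rx": 0, "ry": 0, "rz": 0, "gripper": 1}, {"tx": -3, "ty": 0, "tz": 0, "rx": 0, "ry": 0, "rz": 0, "gripper": 1}, {"tx": -3, "ty": 0, "tz": 0, "rx": 0, "ry": 0, "rz": 0, "gripper": 1}, {"tx": 0, "ty": 0, "tz": 0, "rx": 0, "ry": 0, "rz": 0, "gripper": 1}, {"tx": 0, "ty": 0, "tz": 0, "rx": 0, "ry": 0, "rz": 0, "gripper": 1}]}}

```text
clock: 19.25
eef_pos: [356.7, -472.7, 225.9]
tcp_rot: [-3.141, -0.001, 1.724]
contact_force: [-0.7, 0.7, -0.9]
opening: 0.998
```

Run:
```python
from h import *
s=r.sense();print(s['clock'],s['eef_pos'],s['contact_force'])
I,D=r.grab_frame('top');J,_=r.grab_frame('side')
P=cloud('top',D);x,y,z=P[...,0],P[...,1],P[...,2]
k=(abs(x-420)<45)&(abs(y+290)<45)&(z>115)&(z<140)
if k.sum(): print('drift top',k.sum(),np.median(z[k]),cv2.minAreaRect(P[k][:,:2].astype(np.float32)))
th=np.radians(8.9);e=np.array([np.cos(th),np.sin(th)]);n=np.array([-e[1],e[0]]);H=np.array([597.0,16.8])
A=(P[...,:2]-H)@e;B=(P[...,:2]-H)@n
k=(abs(B)<14)&(z>38)&(z<48)&(A>-105);print('slide rear',np.sort(A[k])[:5])
a=cv2.resize(I[:,:,::-1],(400,300));b=cv2.resize(J[:,:,::-1],(400,300))
c=cv2.resize(J[80:230,130:330,::-1],(400,300),interpolation=cv2.INTER_CUBIC);d=cv2.resize(I[95:245,180:380,::-1],(400,300),interpolation=cv2.INTER_CUBIC)
cv2.imwrite('pics/final.png',np.vstack([np.hstack([a,b]),np.hstack([d,c])]))
```

```text
19.25 [ 356.73197363 -472.73305772  225.93664093] [-0.74402405  0.69198935 -0.91259763]
drift top 164 127.13851320875321 ((419.496826171875, -290.59747314453125), (30.450918197631836, 30.43092918395996), 8.294666290283203)
slide rear [-39.42995303 -39.34746432 -39.21946725 -38.91900108 -38.48034306]
```

View pics/final.png

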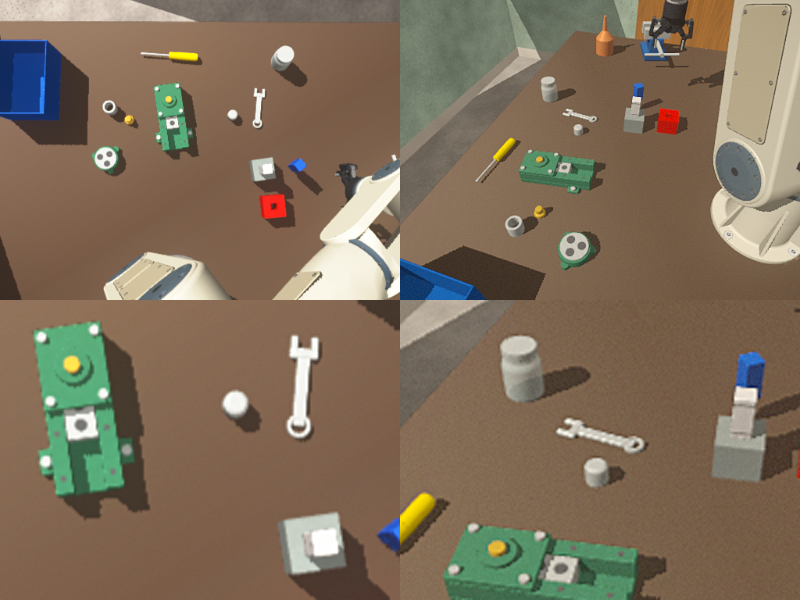

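The final view shows the drift hanging upright and seated in the grey stand (top at z 127, as at the start). The slide is home and nothing else has moved. I'll hand in.

```bash
python3 -c "
from rig import r
print(r.sign_off())"
```

```text
the job is handed in; nothing more can be done
None
```

The slide is resting against the stop and the drift is back in its stand; I handed the job in at about 19 s on the robot's clock.

- **Push:** The drag was about 3.5 N. I stopped when the force rose to 7–9 N with no further movement, and a 0.3 mm test nudge raised the force without moving the slide. The stop took roughly 4–5.5 N, well below its 15 N yield.
- **Slide position:** In the last picture its rear face is at about x = -39 in the pump frame, so its front is about 51 mm past the tunnel mouth. That is within the stop's 50–85 mm range. The stop itself can't be seen, so this rests on force and position only.
- **Drift:** It hangs upright and seated in the grey stand, with its top at 127 mm as before and within about 1 mm of its first position. The gripper is clear, and by eye nothing else on the bench moved.
- **Disagreements:** The two cameras differed by about 3 mm in y, and I used the top one because it matched the gripper. My first two move calls were refused for incomplete rows, and nothing moved.

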